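# Set a closet freshener's bayonet lid to half-way and hold it

### The arm

A 6-joint arm with a two-finger parallel gripper is mounted at the origin on the work surface. World frame = base frame: x ahead of the robot, y to its left, z up, the work surface at z = 0. Lengths are in m, angles in rad, forces in N, time in s.
With the tool pointing down it reaches from about 0.325 to 0.775 m from the base axis. Payload 5.5 kg.
Tool frame: the origin (TCP) lies between the finger pads; the fingertips stand 14 mm ahead of it and the grasp point (between the pads) lies 5 mm behind it; x points along the fingers, y is the direction in which the jaws open and shut, and the axes are right-handed (so a half turn about x gives the same grasp; the last joint's range is limited). The gripper opens to 85 mm and grips with 20 to 120 N. Pads are 22 mm wide; open, the fingers measure 114 mm over their backs; the gripper's body (76 mm by 85 mm) begins 54 mm behind the grasp point. The pads swing forward as they close: fully open they stand 13 mm farther back than shut.
Start: joints at [-1.172, 0.091, 1.231, -0, 1.82, -0.057], TCP at [0.264, -0.539, 0.245] pointing down, gripper open.
Joint ranges: [-2.87, 2.87], [-0.86, 2.18], [0.17, 2.46], [-1.51, 4.65], [0.06, 2.69], [-2.65, 2.65]. Speed limits (rad/s): [2.57, 2.57, 3.01, 3.14, 3.14, 3.14].

### API

Orientations are given as a unit quaternion [x, y, z, w].
In Python, from cell import bot gives the robot as it stands. The module is installed in compiled form; this text tells all that it offers. Calls block until the motion is done:
- bot.move_to(position, orientation): joint-space move of the TCP to a pose.
- bot.servo_line(position, frame=None, velocity=0.15, until_force=None): straight line of the TCP; frame=None keeps the orientation; velocity is the mean speed in m/s. With until_force (N) it stops when the force on the tool has changed by that much, and returns True; else False.
- bot.movej(angles): joint-space move.
- bot.gripper_to(opening): opening from 0.0 (shut) to 1.0 (fully open); the grip force is fixed at half the most; returns when the fingers have stopped.
- bot.dwell(seconds).
- bot.ik(position, orientation): joint angles nearest the present ones, or None.
- bot.get_image(name): name is "scene" or "top" or "wrist"; returns the picture (420x560x3 uint8, red, green, blue); there is no depth.
- bot.camera_model(name): a dict with "fx", "fy", "cx", "cy" (pixels), "k1" (the pictures are not rectified: a ray, as slopes to the right and down, at radius r is drawn at 1 + k1 r^2 times it, then the intrinsics apply), "eye" and "attitude" of the camera in the world. Camera axes: x right, y down, z forward; pixel columns grow to the right and rows downward; lengths in m; the calibration is good to about 2 mm. A picture is of the moment at which its call begins: read the wrist's pose just before it. camera_model takes no time and is no camera call; for the wrist camera it gives the pose at the moment of the call.
A pose or a line that the arm cannot do raises bot.MotionError and nothing moves.
- bot.hand_in(): hands the job in, once; it reports no verdict.
Readings, each from a call of its own:
- bot.read_time(): time.
- bot.read_joint_pos(): joint angles.
- bot.read_joint_vel(): joint speeds.
- bot.read_effort(): joint torques, N m.
- bot.read_eef_pos(): TCP position.
- bot.read_tcp_rot(): TCP orientation.
- bot.read_contact_force(): force on the tool from outside, world axes, zero at the start.
- bot.read_torque(): the same for the moment, N m.
- bot.read_gripper_width(): opening from 0.0 (shut) to 1.0 (fully open).
Only numpy, scipy, OpenCV 4.12 (cv2) and the standard library are available. Lean on these libraries where they do the work, as an engineer would, in place of code of your own. Each camera call takes 0.05 s, during which the arm holds its last target.

### The job

Swing the steel hasp bar on the closet freshener canister well aside, clear of the mouth, so that it no longer crosses it. Then pick up the grey lid, lower it fully into the mouth with its two lugs through the two notches, and twist it clockwise (seen from above) half-way to the lock, about 35 degrees from where it went in, stopping well before the lock clicks at 70 degrees. A spring would turn it back, so finish while still gripping the lid and holding it there; leave the shoe-care things where they are.

Things in the scene. Friction and masses are not known exactly. Their poses are not given: they have to be found in the camera images.
- canister: White round plastic canister, 103 mm across, rim 110 mm above the table, fixed by a 150 x 140 mm base plate 6 mm thick. Origin: centre of its underside, z up. On the outer wall, 35 degrees clockwise from each notch, is a narrow upright rib (half-way), and at 70 degrees a wide one (lock click), 4 to 5 mm above the rim. The hasp's hinge post is on the canister's +y side, 74 mm off the axis.
- mouth (a point): Centre of the mouth at rim height, axes as the canister's. The mouth is a 77 mm hole in a lip 5 mm thick with two opposite notches, on the canister's +x and -x sides, each 44 degrees wide and 46 mm deep from the axis, flanked by two thin ribs on the outer wall. The lugs go down through the notches, then run under the lip, clockwise only (a stop blocks the other way).
- hasp (a joint): Hasp angle, rad: 0 = straight across the mouth (its end towards the canister's -y, over the catch), grows anticlockwise seen from above (end swinging towards the canister's +x) up to 1.9. It stays where it is left (friction about 0.06 N m). Clear of the mouth and the lid above about 1.2.
- hasp_hinge (a point): On the upright hinge axis of the hasp, at the bar's height (120 mm above the table).
- hasp_peg (a point): Middle of the upright steel peg at the hasp's free end, 12 mm in diameter, 40 mm tall (122 to 162 mm above the table), 122 mm from the hinge axis; this point is 142 mm above the table. The flat bar below it is 14 mm wide, spans 118 to 123 mm above the table, and ends 8 mm beyond the peg's axis.
- lid_grip (a point): Point on the axis of the loose grey lid (about 110 g), in its grip bar, 48 mm above the lid's underside. Axes: x along the bar, z up. The bar is 60 mm long, 18 mm wide (y), and stands 40 mm up from the lid's disc, to 14 mm above this point. Fully in, with the disc on the rim, this point is 32 mm above the mouth point (play 2 mm).
- vent_ring (a joint): Turn of the spring-loaded vent ring inside the canister, rad: 0 at rest. The lid's lugs meet it after about 8 degrees of clockwise twist, then it turns with the lid: about 0.47 at half-way, about 1.08 at the lock click. Its spring turns it and the lid back with 0.06 N m at 0, 0.16 N m at half-way.
- lid: The same lid; origin at the centre of its underside. From there up: plug 73 mm across, 16 mm tall; on it two lugs under the ends of the bar (+x, -x), 18 mm wide, out to 43.5 mm from the axis, 3 to 9 mm up; disc 98 mm across at 16 to 22 mm. Same after a half turn. It goes in when its x axis lies along the canister's x (either way round, within 6 degrees) and within 2 mm of centre.
- polish_tin: Bystander: low steel shoe-polish tin, 72 mm across, 28 mm high; origin at its underside.
- shoe_brush: Bystander: wooden shoe brush, 150 x 45 x 40 mm; origin at its underside.
- cologne: Bystander: amber glass bottle, 48 mm across, 115 mm tall; origin at its underside.
There are look-alikes about, which are no part of the job. There is more than one size of the lid; the one meant has the size given above.

How it is judged:
By the outcome, as a careful person would: the job done as asked, in the order asked, and still so for the second after the job is handed in, while the arm keeps its last pose, push and grip.
It also fails if it takes over 53 s, if anything falls off the work surface, if the arm or the gripper's body presses on something with over 40 N, if the wrist force passes 120 N, or if a joint passes its speed limit or range.

## Working session

There is one attempt and no reset: what is moved stays moved. The work goes in short steps, each a Python script; the robot and the scene stay as the last script left them, time stands still between calls to the robot, and variables do not carry over. Pictures are saved under pics/ and viewed, and the job is handed in when it is done.

```bash
mkdir -p pics; ls; python3 - <<'E'
from cell import bot
import cv2
print(bot.read_time())
for n in ["scene","top","wrist"]:
    im=bot.get_image(n); cv2.imwrite(f"pics/{n}0.png",im[:,:,::-1]); m=bot.camera_model(n); print(n,m)
print(bot.read_time(),bot.read_tcp_rot(),bot.read_gripper_width())
E
```

```text
pics
0.0
scene {'fx': 469.8462209654952, 'fy': 469.8462209654952, 'cx': 275.51107802161624, 'cy': 210.6886075336021, 'k1': -0.0760639694777469, 'eye': array([1.27167388, 0.08193819, 0.77609245]), 'attitude': array([ 0.56010698,  0.72164319, -0.324503  , -0.2453754 ])}
top {'fx': 384.79198821013273, 'fy': 384.79198821013273, 'cx': 281.80541293830197, 'cy': 205.07865063729213, 'k1': -0.1098338818378548, 'eye': array([ 0.45958995, -0.13049967,  1.10784012]), 'attitude': array([ 0.7109261 , -0.70129621,  0.03593411, -0.03842462])}
wrist {'fx': 318.6928001268661, 'fy': 318.6928001268661, 'cx': 275.82519558356177, 'cy': 206.41554836130823, 'k1': -0.032313216523750396, 'eye': array([ 0.33751385, -0.50209631,  0.37272189]), 'attitude': array([ 0.83751197, -0.52225665, -0.08604427,  0.1357132 ])}
0.15 [-0.68874206 -0.16029742  0.68890531 -0.15921242] 1.005537327393532
```

View pics/top0.png

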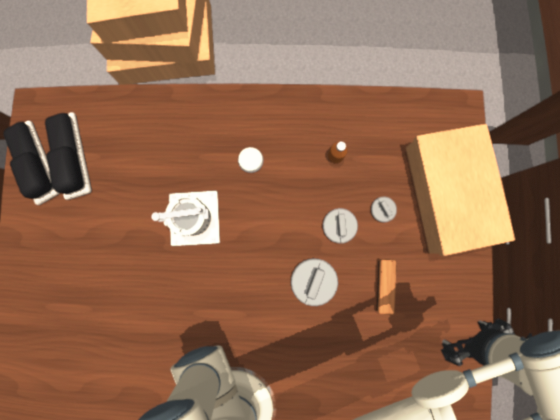

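View pics/scene0.png

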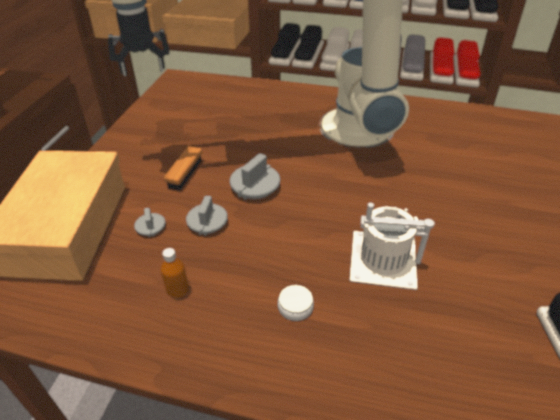

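View pics/wrist0.png

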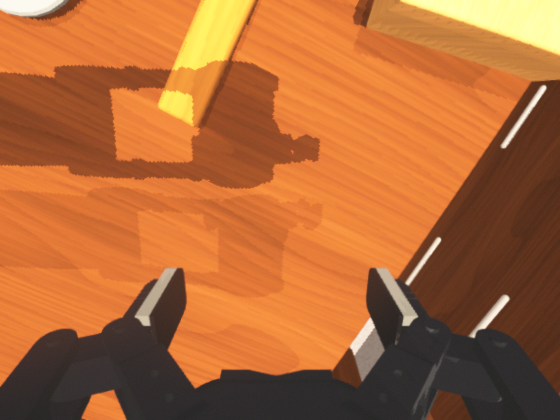

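```bash
cat > h.py <<'E'
import numpy as np, cv2
from scipy.spatial.transform import Rotation as R
def proj(m,P):
    P=np.atleast_2d(P); c=R.from_quat(m['attitude']).inv().apply(P-m['eye'])
    s=c[:,:2]/c[:,2:]; r2=(s**2).sum(1,keepdims=True); s=s*(1+m['k1']*r2)
    return s*[m['fx'],m['fy']]+[m['cx'],m['cy']]
def ray(m,uv):
    uv=np.atleast_2d(np.asarray(uv,float)); d=(uv-[m['cx'],m['cy']])/[m['fx'],m['fy']]
    s=d.copy()
    for _ in range(20): s=d/(1+m['k1']*(s**2).sum(1,keepdims=True))
    return R.from_quat(m['attitude']).apply(np.c_[s,np.ones(len(s))])
def onz(m,uv,z):
    v=ray(m,uv); return m['eye']+v*((z-m['eye'][2])/v[:,2])[:,None]
E
python3 - <<'E'
from cell import bot
from h import *
t=cv2.imread('pics/top0.png'); m=bot.camera_model('top')
cv2.imwrite('pics/top_can.png',cv2.resize(t[180:260,140:235],None,fx=7,fy=7,interpolation=cv2.INTER_CUBIC))
s=cv2.imread('pics/scene0.png')
cv2.imwrite('pics/sc_can.png',cv2.resize(s[195:295,340:445],None,fx=6,fy=6,interpolation=cv2.INTER_CUBIC))
cv2.imwrite('pics/top_lids.png',cv2.resize(t[190:310,285:405],None,fx=5,fy=5,interpolation=cv2.INTER_CUBIC))
hsv=cv2.cvtColor(t,cv2.COLOR_BGR2HSV)
g=((hsv[...,1]<50)&(hsv[...,2]>90)).astype(np.uint8)
n,l,st,c=cv2.connectedComponentsWithStats(g)
for i in range(1,n):
    if st[i,4]>150 and 100<c[i,0]<420 and 120<c[i,1]<330:
        print(st[i],c[i],onz(m,c[i],.022))
        cs=cv2.findContours((l==i).astype(np.uint8),0,2)[0][0]
        W=onz(m,cs[:,0,:],.022)[:,:2]; print('size',np.ptp(W,0), cv2.minEnclosingCircle(W.astype(np.float32)))
E
```

```text
[239 148  24  24 460] [250.18043478 159.47391304] [[ 0.70509736 -0.03295462  0.022     ]]
size [0.06786855 0.06684635] ((0.7058193683624268, -0.03407315909862518), 0.03603926673531532)
[ 152  191   67   55 2705] [191.56303142 217.88354898] [[0.53409989 0.13053621 0.022     ]]
size [0.15603259 0.19346848] ((0.5324534177780151, 0.13855455815792084), 0.10802773386240005)
[371 197  25  25 470] [383.28510638 209.06382979] [[ 0.56669311 -0.41568741  0.022     ]]
size [0.06899233 0.06971502] ((0.5670482516288757, -0.41567546129226685), 0.03607461228966713)
[323 209  34  34 914] [339.73741794 225.39715536] [[ 0.51864747 -0.29052483  0.022     ]]
size [0.09362831 0.0938858 ] ((0.5187448859214783, -0.2907532751560211), 0.048869259655475616)
[ 291  259   47   47 1705] [313.89090909 281.81876833] [[ 0.35995643 -0.21844217  0.022     ]]
size [0.12788336 0.12883714] ((0.36031579971313477, -0.2184804528951645), 0.06517113000154495)
```

View pics/top_can.png

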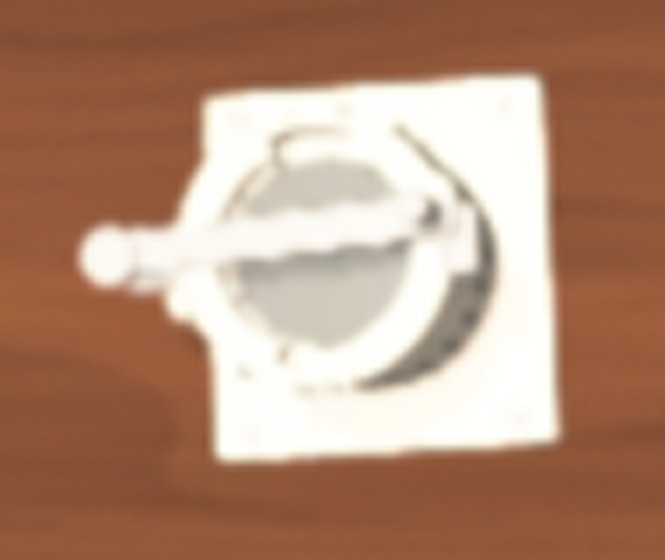

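View pics/sc_can.png

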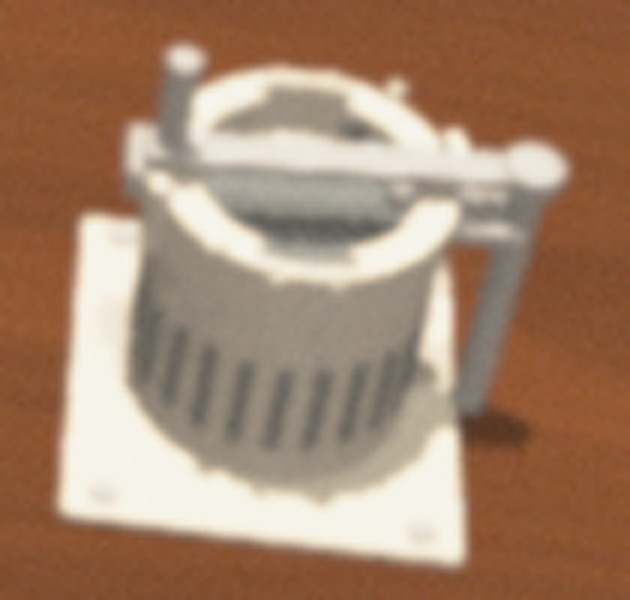

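View pics/top_lids.png

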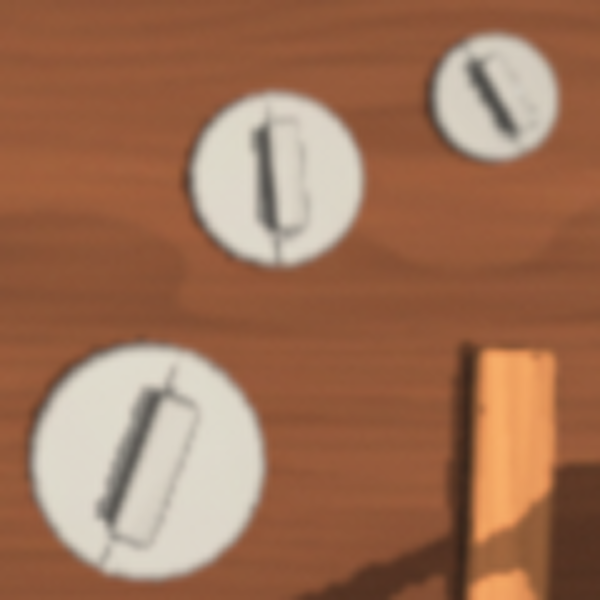

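```bash
python3 - <<'E'
from cell import bot
from h import *
t=bot.camera_model('top'); s=bot.camera_model('scene'); w=bot.camera_model('wrist')
c=np.array([[204,97],[540,75],[557,438],[220,460]])/7+[140,180]-.43
W=onz(t,c,.006);print(W, W.mean(0)); print([np.linalg.norm(W[i]-W[(i+1)%4]) for i in range(4)])
for i,j in((3,0),(2,1)): d=W[j]-W[i];print('x dir deg',np.degrees(np.arctan2(d[1],d[0])))
for i,j in((1,0),(2,3)): d=W[j]-W[i];print('y dir-90',np.degrees(np.arctan2(d[1],d[0]))-90)
cs=np.array([[80,215],[65,515],[463,565],[448,262]])/6+[340,195]-.42
W2=onz(s,cs,.006);print(W2)
print('hinge top', onz(t,np.array([107,257])/7+[140,180]-.43,.123),'sc',onz(s,np.array([537,165])/6+[340,195]-.42,.123))
print('peg', onz(s,np.array([185,57])/6+[340,195]-.42,.162),onz(t,np.array([425,207])/7+[140,180]-.43,.162))
print(bot.read_joint_pos())
q=R.from_quat(bot.read_tcp_rot()).as_matrix();print(q); print(q.T@(w['eye']-bot.read_eef_pos()), (q.T@R.from_quat(w['attitude']).as_matrix()).round(3))
# lid bar: top view bright box corners top z=.062
b=np.array([[272,120],[298,117],[307,228],[283,236]])/5+[285,190]-.4
B=onz(t,b,.062);print(B,B.mean(0));d=B[0]+B[1]-B[2]-B[3];print(np.degrees(np.arctan2(d[1],d[0])))
E
```

```text
[[0.6056638  0.20483131 0.006     ]
 [0.61653598 0.06368316 0.006     ]
 [0.46680416 0.05210758 0.006     ]
 [0.45517116 0.1917124  0.006     ]] [0.53604377 0.12808361 0.006     ]
[np.float64(0.14156625037821546), np.float64(0.15017859743694412), np.float64(0.14008865512982854), np.float64(0.15106336617440982)]
x dir deg 4.9820556571952075
x dir deg 4.4206716450615815
y dir-90 4.404606881986041
y dir-90 4.76334120819088
[[0.46846104 0.05241865 0.006     ]
 [0.6197348  0.06761164 0.006     ]
 [0.60902746 0.20496353 0.006     ]
 [0.46001158 0.19365956 0.006     ]]
hinge top [[0.52981225 0.20335329 0.123     ]] sc [[0.52901736 0.20438019 0.123     ]]
peg [[0.54830005 0.08221975 0.162     ]] [[0.54657104 0.07577339 0.162     ]]
[-1.17172158e+00  9.16967490e-02  1.23163061e+00  3.49634539e-05
  1.81981663e+00 -5.67070529e-02]
[[-5.71572066e-04  4.40171715e-01 -8.97913434e-01]
 [ 1.44259530e-03 -8.97912283e-01 -4.40172069e-01]
 [-9.99998796e-01 -1.54691576e-03 -1.21768069e-04]]
[-0.12831907 -0.00059321 -0.08205362] [[ 0.001 -0.317  0.948]
 [ 1.    -0.    -0.001]
 [ 0.001  0.948  0.317]]
[[ 0.54869829 -0.28263204  0.062     ]
 [ 0.55052691 -0.29691629  0.062     ]
 [ 0.4899922  -0.30174667  0.062     ]
 [ 0.48550633 -0.28862888  0.062     ]] [ 0.51868093 -0.29248097  0.062     ]
5.001169906128613
```

```bash
cat >> h.py <<'E'
def quat(phi):
    c,s=np.cos(phi),np.sin(phi)
    return R.from_matrix(np.array([[0,c,s],[0,s,-c],[-1,0,0.]])).as_quat()
C=np.array([.537,.1285]); YAW=np.radians(4.6)
H=C+.074*np.array([-np.sin(YAW),np.cos(YAW)])
E
python3 - <<'E'
from cell import bot
from h import *
print(bot.read_time())
peg=np.array([.5475,.081]); print(H)
a=np.arctan2(*(peg-H)[::-1]); phi=a+np.pi/2; print(np.degrees(phi))
bot.move_to([*peg,.22],quat(phi)); print(bot.read_time(),bot.read_joint_pos().round(2) if hasattr(bot.read_joint_pos(),'round') else bot.read_joint_pos())
im=bot.get_image('wrist'); cv2.imwrite('pics/w1.png',im[:,:,::-1])
print(bot.servo_line([*peg,.145],None,.12,15)); print(bot.read_time(),bot.read_contact_force())
bot.gripper_to(0.0); print(bot.read_time(),bot.read_gripper_width(),bot.read_contact_force())
im=bot.get_image('wrist'); cv2.imwrite('pics/w2.png',im[:,:,::-1])
im=bot.get_image('scene'); cv2.imwrite('pics/s2.png',im[150:330,300:500,::-1].repeat(3,0).repeat(3,1))
E
```

```text
0.15
[0.53106528 0.20226164]
7.718329565013834
2.575 [ 0.08 -0.04  1.41 -0.    1.77 -0.05]
False
3.4 [-0.44305251  0.25673087 -0.49118734]
4.075 0.11930876344091897 [ 0.27986862 -0.31409367  1.49266759]
```

View pics/w1.png

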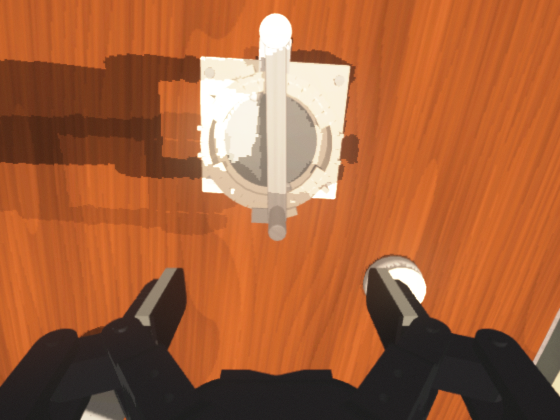

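View pics/w2.png

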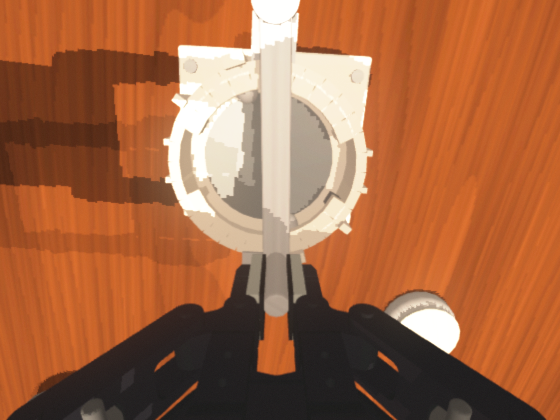

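View pics/s2.png

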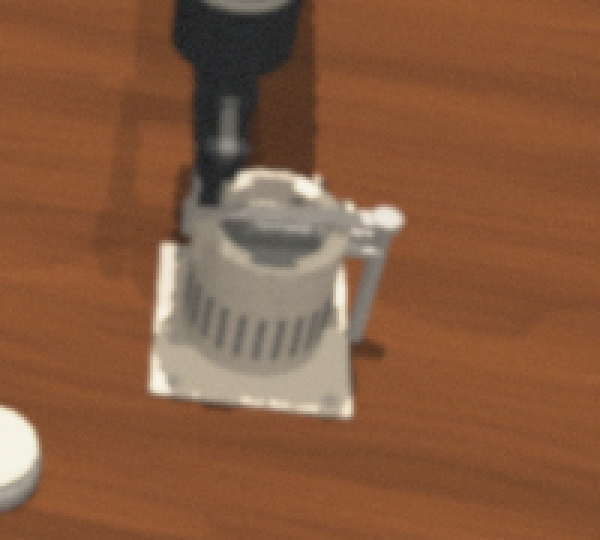

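```bash
python3 - <<'E'
from cell import bot
from h import *
p=np.array(bot.read_eef_pos()); print(p)
v=p[:2]-H; r=np.hypot(*v); a0=np.arctan2(v[1],v[0]); print(r,np.degrees(a0))
a_end=YAW-np.pi/2+1.72
n=9
for a in np.linspace(a0,a_end,n+1)[1:]:
    q=H+.122*np.array([np.cos(a),np.sin(a)])
    if bot.servo_line([*q,p[2]],quat(a+np.pi/2),.13,35): print('force stop',a); break
    print(bot.read_time(),np.round(bot.read_contact_force(),1))
bot.gripper_to(0.6); print(bot.read_time(),np.round(bot.read_contact_force(),1))
q=np.array(bot.read_eef_pos());q[2]=.23
bot.servo_line(q,None,.2); print(bot.read_time())
im=bot.get_image('top'); cv2.imwrite('pics/t3.png',im[160:280,120:260,::-1].repeat(5,0).repeat(5,1))
im=bot.get_image('wrist'); cv2.imwrite('pics/w3.png',im[:,:,::-1])
print(bot.read_joint_pos())
E
```

```text
[0.5475907  0.08100681 0.14526683]
0.12237574535041953 -82.23916268880573
4.5083 [ 0.6 -1.4  1.8]
4.8417 [ 1.3 -2.3  0.9]
5.175 [ 2.6 -2.7  0.5]
5.5083 [ 3.7 -3.6  1.2]
5.8417 [ 5.2 -2.  -0.2]
6.175 [ 6.6 -1.6 -0.4]
6.5083 [ 6.9 -0.6 -0.7]
6.8417 [ 8.   0.6 -1.3]
7.175 [ 6.5  2.3 -1.1]
7.6417 [ 0.3 -0.6 -0.3]
8.2167
[ 2.90759870e-01  3.39183244e-01  9.80008465e-01 -2.85666559e-06
  1.82658741e+00 -1.50945751e+00]
```

View pics/t3.png

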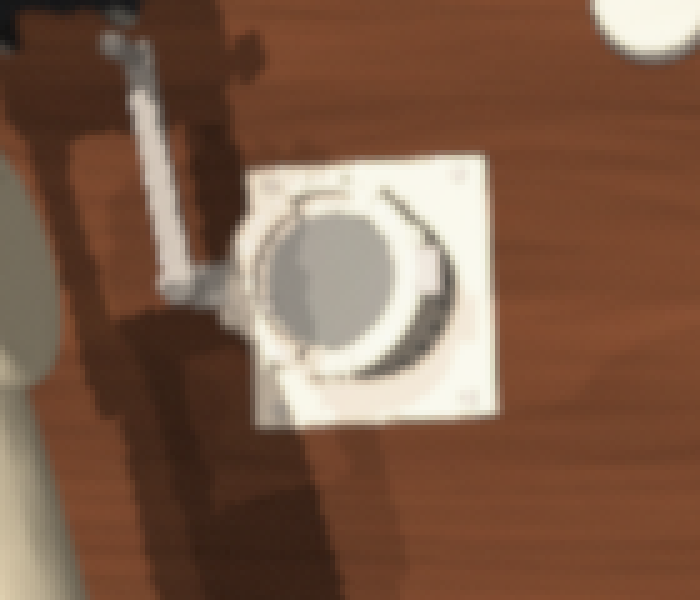

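```bash
python3 - <<'E'
from cell import bot
from h import *
import json
phi=np.radians(95); zd=np.array([np.sin(phi),-np.cos(phi)])
L=np.array([.5187,-.291])
bot.move_to([*(C+.06*zd),.26],quat(phi)); print(bot.read_time(),bot.read_joint_pos())
bot.dwell(.1)
def sh(n):
    m=bot.camera_model('wrist'); im=bot.get_image('wrist'); cv2.imwrite(f'pics/{n}.png',im[:,:,::-1])
    json.dump({k:np.asarray(v).tolist() for k,v in m.items()},open(f'pics/{n}.json','w'))
sh('wm'); 
bot.gripper_to(0.75)
bot.move_to([*(L+.06*zd),.172],quat(phi)); bot.dwell(.1); sh('wl'); print(bot.read_time(),bot.read_joint_pos())
E
```

```text
8.85 [ 1.63840503e-01  1.25579631e-01  1.16909669e+00  3.44915243e-04
  1.84781053e+00 -1.49327931e+00]
11.0167 [-5.09605085e-01  2.10241596e-01  1.22832398e+00  2.17605440e-04
  1.70232404e+00 -2.16946442e+00]
```

View pics/wm.png

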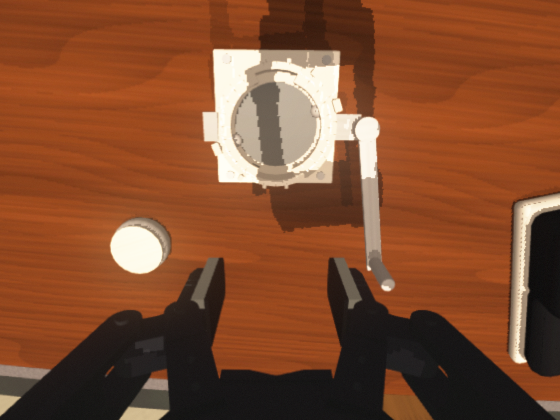

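View pics/wl.png

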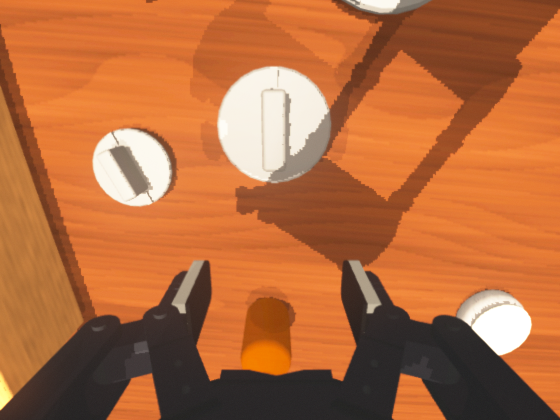

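```bash
python3 - <<'E'
import cv2
a=cv2.imread('pics/wm.png')[40:195,195:360]; b=cv2.imread('pics/wl.png')[60:190,210:340]
cv2.imwrite('pics/wmz.png',cv2.resize(a,None,fx=4.5,fy=3.8*4.5/3.8*.84,interpolation=2)); cv2.imwrite('pics/wlz.png',cv2.resize(b,None,fx=4,fy=4,interpolation=2))
E
```

```text
(no output)
```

View pics/wmz.png

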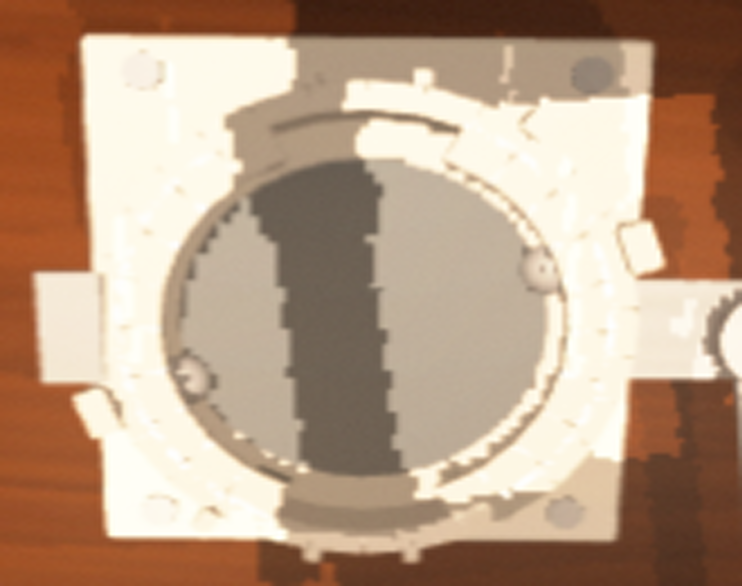

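View pics/wlz.png

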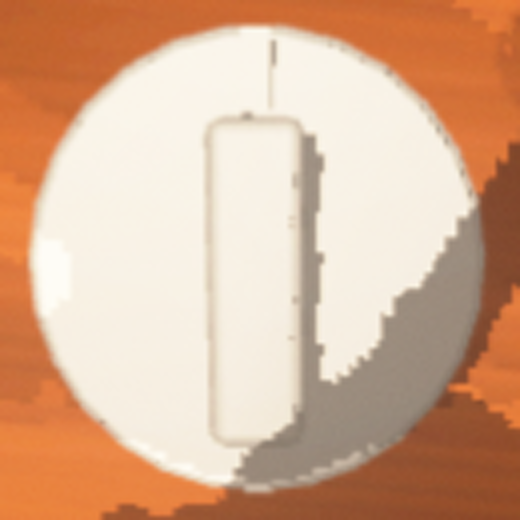

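```bash
cat > m.py <<'E'
from h import *
import json
from scipy.optimize import least_squares
def ld(n): 
    m=json.load(open(f'pics/{n}.json')); return {k:np.array(v) if isinstance(v,list) else v for k,v in m.items()}
def circ(P,r=None):
    if r: f=lambda x:np.hypot(*(P-x[:2]).T)-r; x0=P.mean(0)
    else: f=lambda x:np.hypot(*(P-x[:2]).T)-x[2]; x0=[*P.mean(0),.04]
    s=least_squares(f,x0,loss='soft_l1',f_scale=.0005); return s.x,np.abs(f(s.x)).max()
E
python3 - <<'E'
from m import *
m=ld('wl'); im=cv2.imread('pics/wl.png'); hsv=cv2.cvtColor(im,cv2.COLOR_BGR2HSV)
g=((hsv[...,1]<70)&(hsv[...,2]>80)).astype(np.uint8); g[:60]=0;g[190:]=0;g[:,:210]=0;g[:,340:]=0
n,l,st,c=cv2.connectedComponentsWithStats(g); i=1+np.argmax(st[1:,4]); print(st[i])
cs=max(cv2.findContours((l==i).astype(np.uint8),0,cv2.CHAIN_APPROX_NONE)[0],key=len)[:,0]
print('lid',circ(onz(m,cs,.022)[:,:2]))
b=np.array([[205,118],[300,116],[302,445],[210,445]])/4+[210,60]-.37
B=onz(m,b,.062)[:,:2];print(B,B.mean(0));
for d in(B[0]-B[3],B[1]-B[2]):print(np.degrees(np.arctan2(d[1],d[0])))
s=np.array([[273,40],[270,110]])/4+[210,60]-.37; S=onz(m,s,.022);d=S[0]-S[1];print(S,np.degrees(np.arctan2(d[1],d[0])))
m=ld('wm'); sc=np.array([4.5,3.78]);o=np.array([195,40])
z=lambda p:np.array(p)/sc+o-.4
print('lock ribs',onz(m,z([[640,245],[97,412]]),.1145), onz(m,z([[640,245],[97,412]]),.1145).mean(0))
print('plate',onz(m,z([[82,37],[653,40],[617,541],[106,537]]),.006),onz(m,z([[82,37],[653,40],[617,541],[106,537]]),.006).mean(0))
print('LR', onz(m,z([[163,320],[567,320]]),.11))
print('center pix zoom', (proj(m,[[*C,.11]])-o+.4)*sc)
im=cv2.imread('pics/wm.png'); big=cv2.resize(im[40:195,195:360],None,fx=4.5,fy=4.5,interpolation=2)
a=np.linspace(0,2*np.pi,721)
for r,z_,col in((.0385,.11,(0,0,255)),(.0515,.11,(0,255,0)),(.046,.11,(255,0,255))):
    P=np.c_[C[0]+r*np.cos(a),C[1]+r*np.sin(a),0*a+z_]; q=((proj(m,P)-o+.5)*4.5).astype(int)
    for u in q: cv2.circle(big,tuple(int(v) for v in u),0,col,-1)
cv2.imwrite('pics/wmo.png',big[:600])
E
```

```text
[  218    67   113   116 10203]
lid (array([ 0.52004821, -0.29064373,  0.04765211]), np.float64(0.0007524796804458667))
[[ 0.49147314 -0.30210065]
 [ 0.48965914 -0.28542404]
 [ 0.54852314 -0.27931047]
 [ 0.55007055 -0.29678253]] [ 0.51993149 -0.29090442]
-174.81421679753706
-174.07056067355998
[[ 0.47435825 -0.29130919  0.022     ]
 [ 0.48777855 -0.29071108  0.022     ]] -177.44819582619252
lock ribs [[0.51392293 0.17795619 0.1145    ]
 [0.55857493 0.08083111 0.1145    ]] [0.53624893 0.12939365 0.1145    ]
plate [[0.46815023 0.05508624 0.006     ]
 [0.45681194 0.19304384 0.006     ]
 [0.60538574 0.20515578 0.006     ]
 [0.61620986 0.06585303 0.006     ]] [0.53663944 0.12978472 0.006     ]
LR [[0.53770669 0.09180035 0.11      ]
 [0.53108062 0.16741755 0.11      ]]
center pix zoom [[357.96352287 331.24028711]]
```

View pics/wmo.png

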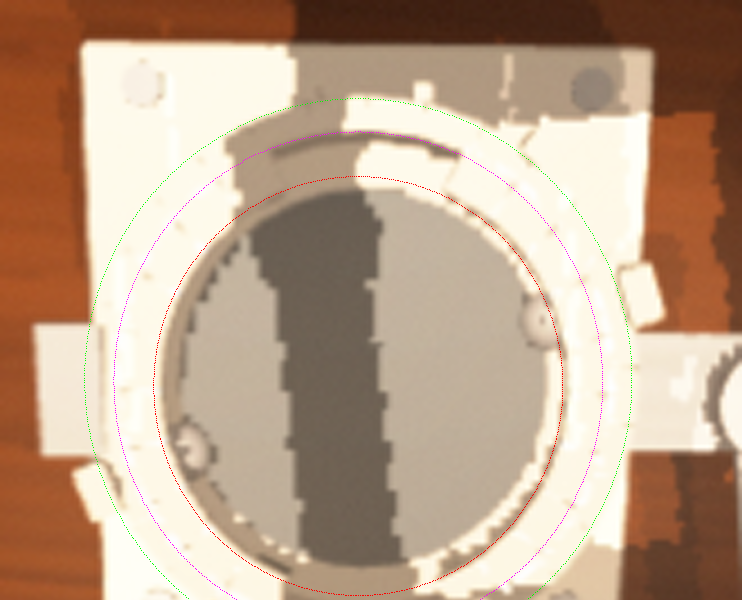

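```bash
python3 - <<'E'
from cell import bot
from h import *
L=np.array([.5200,-.2908]); phi=np.radians(95.5)
print(bot.read_time())
bot.move_to([*L,.10],quat(phi)); 
print(bot.servo_line([*L,.044],None,.1,12), bot.read_eef_pos(), bot.read_time())
bot.gripper_to(0.0); print(bot.read_time(),bot.read_gripper_width(),np.round(bot.read_contact_force(),1))
bot.servo_line([*L,.12],None,.15); print(np.round(bot.read_contact_force(),2),bot.read_gripper_width())
im=bot.get_image('wrist'); cv2.imwrite('pics/w5.png',im[:,:,::-1])
im=bot.get_image('scene'); cv2.imwrite('pics/s5.png',im[:,:,::-1])
print(bot.read_time())
E
```

```text
11.0167
False [ 0.52041365 -0.29095845  0.04457499] 12.1833
12.6667 0.19963981317430687 [-0.3 -0.9  2.4]
[ 0.43  0.66 -1.52] 0.20484079886686477
13.425
```

View pics/w5.png

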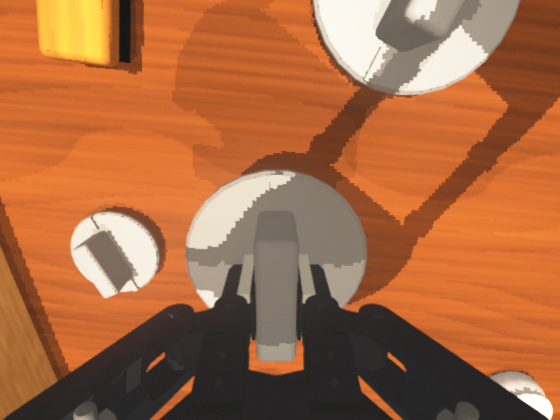

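View pics/s5.png

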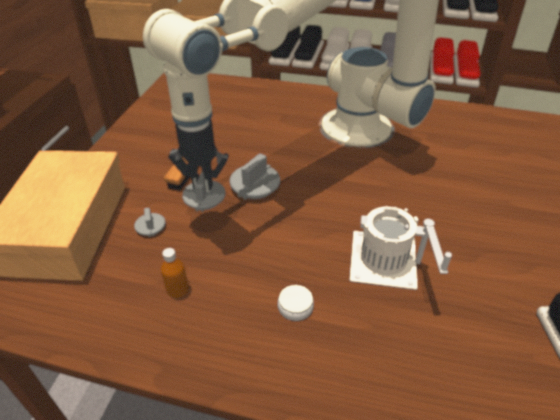

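```bash
python3 - <<'E'
from cell import bot
from m import *
m=bot.camera_model('wrist'); im=cv2.imread('pics/w5.png'); hsv=cv2.cvtColor(im,cv2.COLOR_BGR2HSV)
p=np.array(bot.read_eef_pos()); print(p)
g=((hsv[...,1]<75)&(hsv[...,2]>70)).astype(np.uint8); g[:165]=0;g[300:]=0;g[:,:175]=0;g[:,380:]=0
n,l,st,c=cv2.connectedComponentsWithStats(g); i=1+np.argmax(st[1:,4]); print(st[i])
cs=max(cv2.findContours((l==i).astype(np.uint8),0,cv2.CHAIN_APPROX_NONE)[0],key=len)[:,0]
k=(cs[:,1]<255)
for z in(.022,):
    W=onz(m,cs[k],p[2]-.044+z)[:,:2]; print(circ(W)[0],circ(W),circ(W)[0][:2]-p[:2])
E
```

```text
[ 0.51923723 -0.29028686  0.11784002]
[  186   170   181   130 18640]
[ 0.51626581 -0.28980297  0.0469463 ] (array([ 0.51626581, -0.28980297,  0.0469463 ]), np.float64(0.0005915599460409177)) [-0.00297142  0.00048389]
```

```bash
python3 - <<'E'
from cell import bot
from m import *
phi=np.radians(94.6); T=np.array([.5370,.1296])
p=np.array(bot.read_eef_pos()); print(p)
bot.servo_line([p[0],p[1],.21],None,.2)
bot.move_to([*T,.20],quat(phi)); bot.dwell(.2)
p=np.array(bot.read_eef_pos()); print(bot.read_time(),p,bot.read_joint_pos(),np.round(bot.read_contact_force(),2))
hit=bot.servo_line([*T,.165],None,.08,10)
print(hit,bot.read_eef_pos(),bot.read_time(),np.round(bot.read_contact_force(),2))
im=bot.get_image('scene'); cv2.imwrite('pics/s6.png',im[120:300,290:490,::-1].repeat(3,0).repeat(3,1))
im=bot.get_image('wrist'); cv2.imwrite('pics/w6.png',im[:,:,::-1])
E
```

```text
[ 0.51923723 -0.29028686  0.11784002]
15.775 [0.53728088 0.12866993 0.19996145] [ 1.73538833e-01 -4.13199573e-02  1.44530184e+00 -1.07141972e-04
  1.73766323e+00 -1.47602447e+00] [ 0.14  0.29 -1.33]
False [0.53679681 0.12961428 0.16454348] 16.3583 [-0.27 -0.06  0.32]
```

View pics/s6.png

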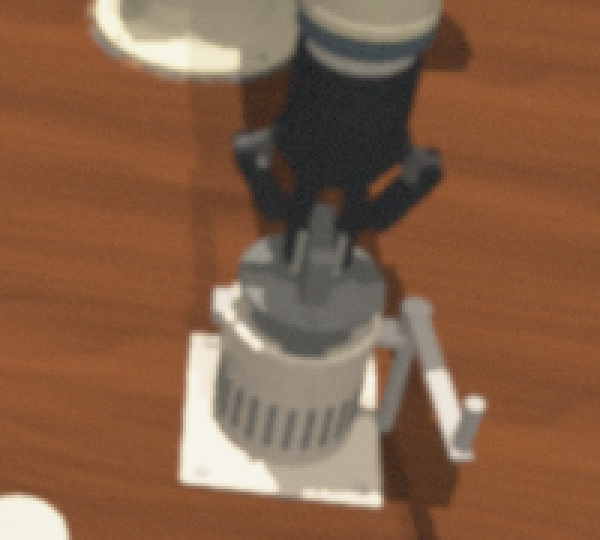

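View pics/w6.png

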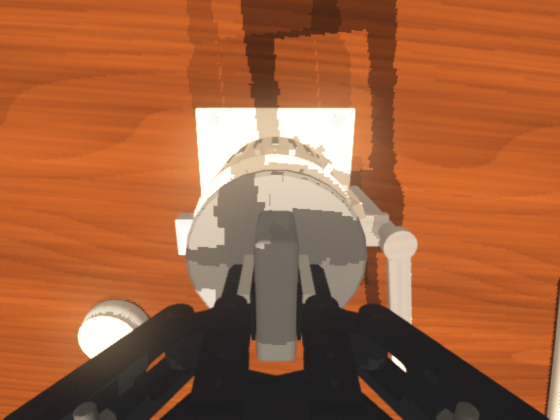

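```bash
python3 - <<'E'
from cell import bot
from m import *
T=np.array([.5370,.1296])
for z in(.150,.142,.1365):
    hit=bot.servo_line([*T,z],None,.05,12); bot.dwell(.1)
    print(hit,np.round(bot.read_eef_pos(),4),bot.read_time(),np.round(bot.read_contact_force(),2),np.round(bot.read_torque(),3))
    if hit: break
im=bot.get_image('scene'); cv2.imwrite('pics/s7.png',im[120:300,290:490,::-1].repeat(3,0).repeat(3,1))
im=bot.get_image('wrist'); cv2.imwrite('pics/w7.png',im[:,:,::-1])
E
```

```text
False [0.5371 0.1296 0.1501] 17.0083 [ 0.71  0.45 -1.36] [-0.027  0.003  0.039]
False [0.5369 0.1297 0.1422] 17.4167 [-0.39  0.    0.94] [-0.015  0.13   0.036]
True [0.5383 0.1298 0.1393] 17.725 [-0.35  0.01  7.02] [-0.099  0.136  0.1  ]
```

View pics/s7.png

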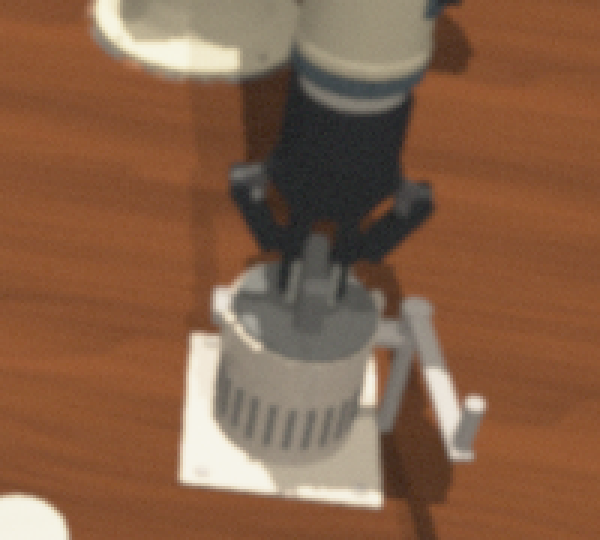

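View pics/w7.png

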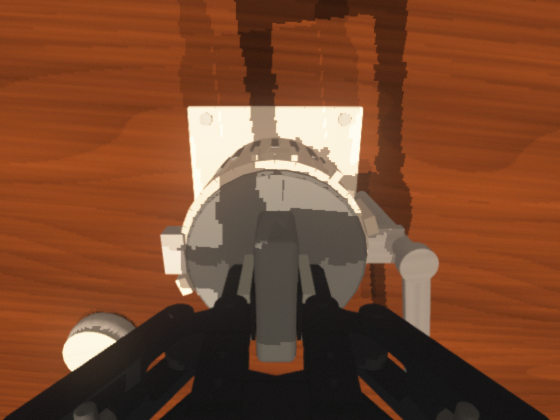

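```bash
python3 - <<'E'
from cell import bot
from m import *
T=np.array([.5370,.1296])
hit=bot.servo_line([*T,.1378],None,.03,12); bot.dwell(.1)
print(hit,np.round(bot.read_eef_pos(),4),bot.read_time(),np.round(bot.read_contact_force(),2),np.round(bot.read_torque(),3))
for d in(4,8,12):
    bot.move_to([*T,.1378],quat(np.radians(94.6-d))); 
    y=R.from_quat(bot.read_tcp_rot()).as_matrix()[:,1]; f=np.array(bot.read_contact_force())
    print(d,np.degrees(np.arctan2(y[1],y[0])).round(2),np.round(bot.read_eef_pos(),4),round(bot.read_time(),2),np.round(f,1),np.round(bot.read_torque(),3),round(bot.read_gripper_width(),3))
    if np.linalg.norm(f)>30: break
E
```

```text
False [0.5379 0.1299 0.1395] 18.175 [ 0.5  -1.04  6.56] [-0.015 -0.109  0.06 ]
4 90.66 [0.5375 0.13   0.1391] 18.43 [-0.8  0.2  6.5] [ 0.062  0.209 -0.105] 0.202
8 86.73 [0.5375 0.1294 0.1385] 18.68 [-0.7 -2.   6.4] [-0.495 -0.019  0.027] 0.2
12 82.73 [0.5374 0.1292 0.1386] 18.93 [-0.8 -3.4  7.8] [-0.715  0.171  0.154] 0.203
```

```bash
python3 - <<'E'
from cell import bot
from m import *
T=np.array([.5370,.1296])
for d in(17,22,27,31,35):
    bot.move_to([*T,.1382],quat(np.radians(94.6-d))); bot.dwell(.1)
    y=R.from_quat(bot.read_tcp_rot()).as_matrix()[:,1]; f=np.array(bot.read_contact_force())
    print(d,np.degrees(np.arctan2(y[1],y[0])).round(2),np.round(bot.read_eef_pos(),4),round(bot.read_time(),2),np.round(f,1),np.round(bot.read_torque(),3),round(bot.read_gripper_width(),3))
    if np.linalg.norm(f)>30: break
for n in('scene','wrist','top'):
    im=bot.get_image(n); cv2.imwrite(f'pics/{n}8.png',im[:,:,::-1])
s=cv2.imread('pics/scene8.png');cv2.imwrite('pics/s8.png',s[120:300,290:490].repeat(3,0).repeat(3,1))
E
```

```text
17 77.86 [0.5375 0.1291 0.1391] 19.27 [-0.5 -3.7  6.6] [-0.676  0.083  0.122] 0.202
22 72.91 [0.5371 0.1293 0.1388] 19.62 [-2.2 -2.8  8.3] [-0.627  0.278  0.275] 0.203
27 67.9 [0.5371 0.1291 0.1386] 19.98 [-1.1 -3.   5.9] [-0.856  0.272  0.246] 0.203
31 63.91 [0.537  0.129  0.1387] 20.32 [-2.7 -4.3  7.1] [-0.772  0.401  0.381] 0.202
35 59.91 [0.5369 0.1289 0.1387] 20.68 [-2.4 -4.4  6.9] [-0.966  0.436  0.304] 0.198
```

View pics/s8.png

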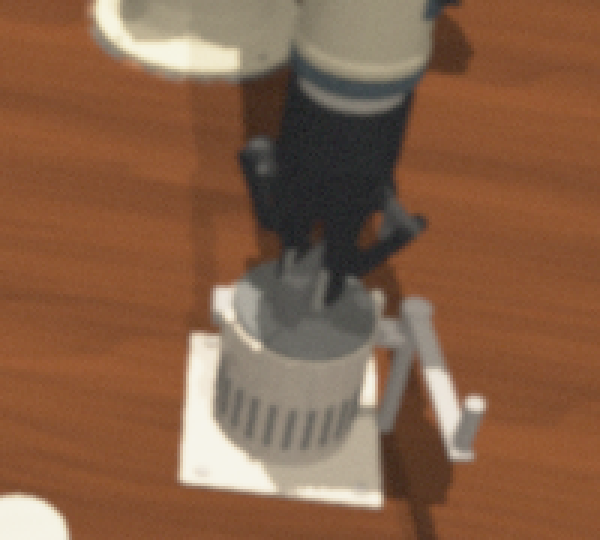

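View pics/wrist8.png

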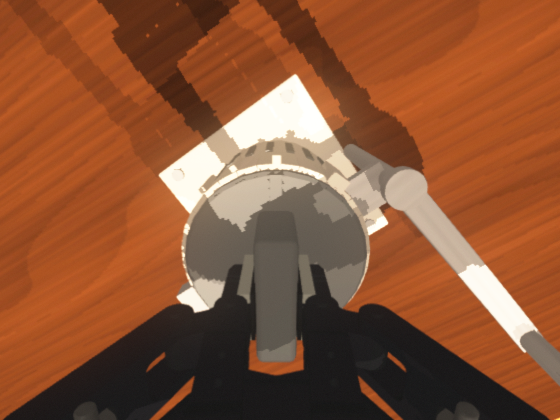

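```bash
python3 - <<'E'
import cv2
a=cv2.imread('pics/wrist8.png')[130:270,170:390]
cv2.imwrite('pics/w8z.png',cv2.resize(a,None,fx=3.6,fy=3.6,interpolation=2))
E
```

```text
(no output)
```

View pics/w8z.png

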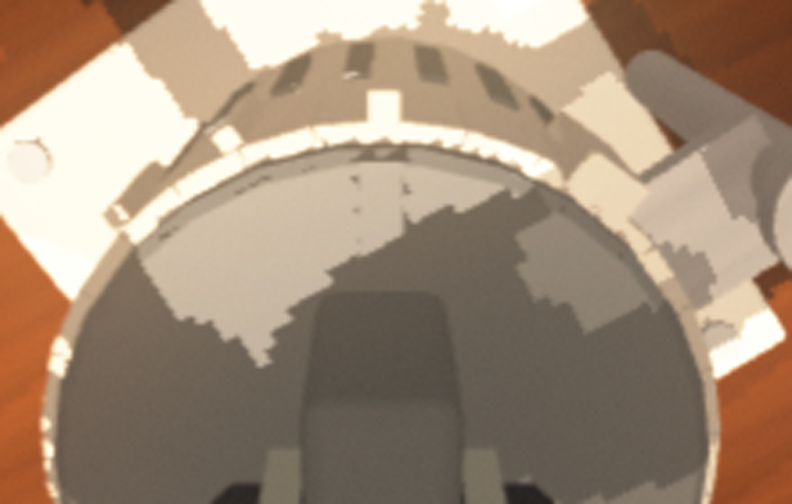

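The picture shows the half-way rib at zoom (384,105), in line with the bar's centre at about x = 382. The lid is seated in the canister and still gripped, so I am handing in.

```bash
python3 - <<'E'
from cell import bot
print(bot.read_time(), bot.read_gripper_width(), bot.hand_in())
E
```

```text
the job is handed in; nothing more can be done
20.825 0.2036338082992165 None
```

I did the job as asked and handed it in at 20.8 s, still gripping the lid; no verdict was given.

- **Hasp:** I gripped the peg and swung the bar to a commanded angle of about 1.72 rad. The top, scene and wrist pictures show it clear of the mouth.
- **Lid:** I picked up the middle-sized of the three lids, which measured about 98 mm from above. I lowered it in with its lugs lined up with the notches; it stopped at the seated height with 6 to 8 N of push.
- **Twist:** I turned it clockwise by a commanded 35°. The gripper turned from about 94.6° to 59.9°, and the opposing torque grew to about 0.3 N m.

**Last checks:**
- The bar lines up with the half-way rib in the wrist picture.
- The grip width stayed at 0.20, so I saw no sign of slip.
- The outside force was about 8.5 N.
- Nothing touched the shoe-care things in the moves I made, though I did not re-measure their positions.

**Disagreements:**
- **Lid size and position:** wrist-camera circle fits gave a disc radius of 47 to 48 mm against the true 49 mm. One fit to the visible edge while the lid was held put it 3 mm off-centre along the bar. I judged that to be fit error, because the lid went in freely.
- **Seated height:** the final height was about 0.5 mm above the nominal value, within the 2 mm of play.

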